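# Pin a gearbox cover into line and fit its bolt

### The arm

A 6-joint arm with a two-finger parallel gripper is mounted at the origin on the work surface. World frame = base frame: x ahead of the robot, y to its left, z up, the work surface at z = 0. Lengths are in m, angles in degrees, forces in N, time in s.
With the tool pointing down it reaches from about 0.325 to 0.75 m from the base axis. Payload 7.6 kg.
Tool frame: the origin (TCP) lies between the finger pads; the fingertips stand 25 mm ahead of it and the grasp point (between the pads) lies 6 mm ahead of it; z points along the fingers, y is the line along which they close (so a half turn about z gives the same grasp; the last joint's range is limited). The gripper opens to 85 mm and grips with 20 to 120 N. Pads are 22 mm wide; open, the fingers measure 114 mm over their backs; the gripper's body (76 mm by 85 mm) begins 54 mm behind the grasp point. The pads swing forward as they close: fully open they stand 13 mm farther back than shut.
Start: joints at [-77.195, 2.991, 80.254, -0, 96.75, -4.028], TCP at [0.152, -0.503, 0.256] pointing down, gripper open.
Joint ranges: [-166.34, 166.34], [-52.06, 124.39], [6.96, 135.62], [-60.46, 240.46], [14.63, 156.25], [-167.68, 167.68]. Speed limits (degrees/s): [147.25, 147.25, 172.46, 180, 180, 180].

### API

Orientations are given as a 3x3 rotation matrix whose columns are the frame's x, y, z axes.
In Python, from workcell import r gives the robot as it stands.
- The arm moves only by the tool play_rows, never from a script. Its argument "targets" is a list of rows, each a list of 3 entries, a list of its own where there are three numbers: the opening, from -1 (shut) to 1 (fully open), then the shift along the tool's x, y, z scaled (see below), then the turn about the tool's z scaled (see below). A call has exactly 8 rows; each row shifts and turns the commanded pose from where the row before left it, along the tool's axes as they then stand; what a row does not reach is not made up. The controller multiplies each number of a shift by 10 cm and each number of a turn by 360 degrees. A row lasts 1/10 s, in which the tool goes at most 50 mm and 8.59 degrees, less where a joint would pass 70% of its speed; a pose out of reach is approached as far as the arm can. A call with a number of a shift or a turn outside -1 to 1 is refused whole. A call with a gripper value outside its range is refused whole. The fingers move at their own pace and stop on an object; "newtons" is the grip in N (left out, the last holds). Time passes only in rows, so rows that do not move let the fingers close, or fill a call up. It gives the time, the measured TCP pose, the force, the opening and the grip force at its end, in the units of the state.
- r.get_obs(): the state, without advancing time (a new reading comes with each control period).
- r.get_image(name): name is "scene" or "top"; returns a dict with "frame" (480x640x3 uint8, red, green, blue), "fx", "fy", "cx", "cy" (pixels), "dist_coeffs" ([k1, k2, p1, p2, k3] as OpenCV has them; the pictures are not rectified), "rvec" (rotation vector, rad) and "tvec" (3), from world to camera coordinates, as OpenCV has them. Camera axes: x right, y down, z forward; pixel columns grow to the right and rows downward; lengths in m; the calibration is good to about 2 mm. A picture is of the moment at which its call begins. There is no depth.
- r.hand_in(): hands the job in; it is judged then, once.
The state is a dict: "t": time; "q": joint angles; "qd": joint speeds; "tau": joint torques, N m; "ee_pos": TCP position; "tool_rot": TCP orientation; "contact_force": force on the tool from outside, world axes, zero at the start; "torque": the same for the moment, N m; "opening": opening from 0.0 (shut) to 1.0 (fully open); "grasp_force": force on a finger pad.
Only numpy, scipy, OpenCV 4.12 (cv2) and the standard library are available. Lean on these libraries where they do the work, as an engineer would, in place of code of your own. Each camera call takes 0.05 s, during which the arm holds its last target. There are 200 camera calls.

### The job

The yellow cover has been put on the gearbox housing slightly turned, so its holes do not line up with the housing's. Push the red-headed tapered drift pin fully home through the cover's red-marked hole, gently working it in so that its taper draws the cover into line, and leave it there; then fit the black-headed bolt fully home in the black-marked hole. Never force either part: feel your way in and ease off when it binds; leave everything else on the bench alone.

Things in the scene. Friction and masses are not known exactly. Their poses are not given: they have to be found in the camera images.
- pin: Drift pin, 120 g, red head, hanging upright by its collar in the blue rack. Origin: centre of the collar's underside; z up. Below: 19 mm round shank for 13 mm, then a straight taper to the tip. Above: collar 32 mm wide, 4 mm thick, then a square head 20 x 20 mm from 4 to 44 mm up, flats along the pin's x and y. Home: collar's underside resting on the cover.
- pin_tip (a point): The pin's flat tip, 5 mm wide, on its axis 43 mm below the pin's origin.
- bolt: Plain push-in bolt (no thread to turn), 120 g, black head, upright in the same rack. Origin, collar and square head as the pin's. Below the origin: 18 mm round shank to 30 mm down, then a bevel to a 12 mm wide end at 34 mm down. Home: collar's underside resting on the cover.
- red_hole (a point): Centre of the upper mouth of the cover's 20 mm hole with red bars beside it. Moves with the cover. z up; y along the cover, from the black hole to the red; x across it. At the start the housing's hole below lies up to 12 mm to one side of it along x; which side and how far is not measured: see or feel it. The pin must bring the cover there.
- black_hole (a point): Same for the 20 mm hole with black bars beside it, 112 mm from the red hole, same axes. At the start the housing's hole below is as far off here, the opposite way along x.
- cover_middle (a point): Middle of the cover's upper face, midway between its holes; axes as the holes'. Cover: yellow plate 50 x 152 x 8 mm, a bearing cap 5 mm high on its middle. Captive on a spigot, it only turns about the upright axis here, against friction (4 to 5 N sideways at a hole), and stays where left. At the start turned out of line, by up to 0.21 rad.
- stand: Round steel swivel stand, 124 mm across, fixed; origin on the bench under the cover's middle; its yaw says nothing of the housing's. On it, locked at an unmeasured angle, the aluminium housing, 60 x 160 mm, top 64 mm above the bench, 0.5 mm under the cover (whose top is at 72.5 mm). Two upright 20 mm holes, 41 mm deep, 56 mm either side of the middle, as in the cover.
- rack: Blue tool rack fixed to the bench, 195 x 56 mm, 50 mm high, origin at the centre of its underside, long side along its x. Three 23 mm upright holes, 65 mm apart along x, 46 mm deep: in them, in any order, hang the pin, the bolt and a spare.
- spare: Spare short bolt with a green square head, otherwise like the bolt, in the rack. Not part of the job: leave it.
- leg_a: Bystander: blue and black leg of a small walking robot, 90 x 36 x 28 mm, lying flat. Leave it.
- leg_b: Bystander: another such leg. Leave it.
- wrench: Bystander: steel wrench, 150 mm long, lying flat. Leave it.
- jar: Bystander: jar, 56 mm across, 80 mm tall. Leave it.
- cup: Bystander: white cup, 72 mm across, 85 mm tall. Leave it.

How it is judged (in metres and radians):
On the way, in this order (a step that is already met when the one before it is completed fails the run):
1. the drift pin is fully home in the red-marked hole (distance between pin and red_hole below 0.004 m and horizontal distance between pin and red_hole below 0.003 m and angle between the z axis of pin and the z axis of stand, either way round below 0.09 rad), for 0.2 s.
2. with the pin still home, the bolt is fully home in the black-marked hole (all of step 1 and distance between bolt and black_hole below 0.004 m and horizontal distance between bolt and black_hole below 0.003 m and angle between the z axis of bolt and the z axis of stand, either way round below 0.09 rad), for 0.2 s.
At the end, for the whole second after the job is handed in: Pin in the red-marked hole and bolt in the black-marked hole, each upright within 0.09 rad, with the centre of its collar's underside within 4 mm (3 mm sideways) of the centre of the hole's upper mouth, released and at rest (under 0.02 m/s) (all of step 2 and linear speed of each of pin, bolt below 0.02 m/s); the robot touches nothing.
It fails at once if the pin is forced through: over 25 N between it and the cover or housing while its tip is in the housing and its collar still more than 6 mm off the cover (contact force between pin and stand above 25 N and z of pin in the frame of red_hole between 0.006 and 0.031 m and horizontal distance between pin and red_hole below 0.012 m).
It fails at once if the pin or the bolt is forced: over 45 N between it and the cover or housing (contact force between any of pin, bolt and stand above 45 N).
It fails at once if the gripper bears on the cover or housing with over 45 N (contact force between any of the fingers, the arm and stand above 45 N).
It fails at once if a bystander is moved by more than 30 mm (distance of any of spare, leg_a, leg_b, wrench, jar, cup from where it was at the start of the episode above 0.03 m).
It also fails if it takes over 72 s, if anything falls off the work surface, if the arm or the gripper's body presses on something with over 40 N, if the wrist force passes 120 N, or if a joint passes its speed limit or range.

## Working session

There is one attempt and no reset: what is moved stays moved. The work goes in short steps, Python scripts to look and compute and a tool call to move; the robot and the scene stay as the last step left them, time stands still between calls to the robot, and variables do not carry over. Pictures are saved under pics/ and viewed, at most 12 in all, crops included, and the job is handed in when it is done.

Besides the shell and the picture viewer there is one more tool, called after ">>>" as name(argument=value, ...), one argument or row to a line, values as JSON. play_rows: Moves the arm, as the interface text tells. Shifts and turns lie within -1 to 1; 1 stands for 10 cm of shift or 360 degrees of turn. Its arguments: {"type":"object","properties":{"targets":{"type":"array","items":{"type":"array"}},"newtons":{"type":"number"}},"required":["targets"]}

```bash
ls; mkdir -p pics; python3 - <<'E'
from workcell import r
import cv2
o=r.get_obs();print(o)
for n in("scene","top"):
    d=r.get_image(n);cv2.imwrite(f"pics/{n}0.png",d["frame"][:,:,::-1]);print({k:v for k,v in d.items() if k!="frame"})
E
```

```text
pics
{'t': 0.0, 'q': array([-7.71938901e+01,  3.02722368e+00,  8.03123004e+01,  1.41359858e-03,
        9.67492022e+01, -4.02783112e+00]), 'qd': array([-0.00397533,  0.0381758 ,  0.00968804,  0.01674642,  0.04578831,
       -0.0670109 ]), 'tau': array([ 4.09116055e-04, -3.81667471e+01, -3.60189557e+01,  7.87941531e-05,
        6.18699487e-03,  1.03029947e-05]), 'ee_pos': array([ 0.15201113, -0.50224434,  0.25547869]), 'tool_rot': array([[ 9.57147299e-01,  2.89601356e-01, -3.19351609e-04],
       [ 2.89601501e-01, -9.57146109e-01,  1.51547566e-03],
       [ 1.33217656e-04, -1.54301814e-03, -9.99998801e-01]]), 'contact_force': array([ 0.10527888, -0.18794473,  0.93206236]), 'torque': array([-0.0118741 ,  0.02554886,  0.02896732]), 'grasp_force': 0.0, 'opening': 1.0014820321189946}
{'fx': 559.8356881480948, 'fy': 559.8356881480948, 'cx': 314.6430168500996, 'cy': 237.1090338925015, 'dist_coeffs': array([0.04890305, 0.        , 0.        , 0.        , 0.        ]), 'rvec': array([ 2.40668118,  1.11164365, -0.30162366]), 'tvec': array([-0.43561267, -0.31961663,  1.21182062])}
{'fx': 588.9508462088315, 'fy': 588.9508462088315, 'cx': 320.41169523585813, 'cy': 245.10458642391023, 'dist_coeffs': array([-0.11737695,  0.        ,  0.        ,  0.        ,  0.        ]), 'rvec': array([ 2.16869536, -2.20432081,  0.07705256]), 'tvec': array([0.10489578, 0.61038735, 1.37945396])}
```

View pics/scene0.png

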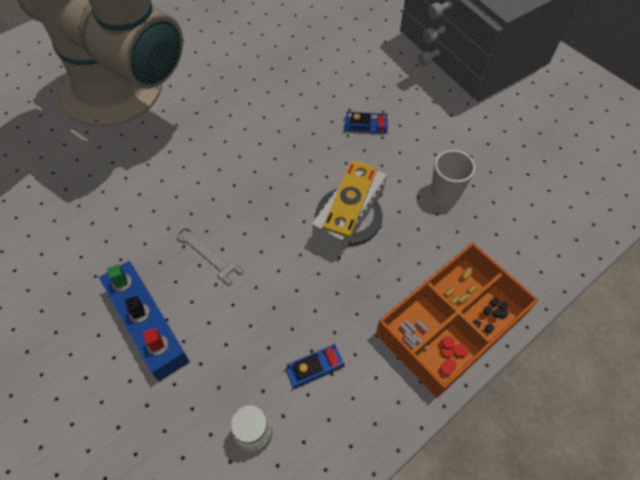

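View pics/top0.png

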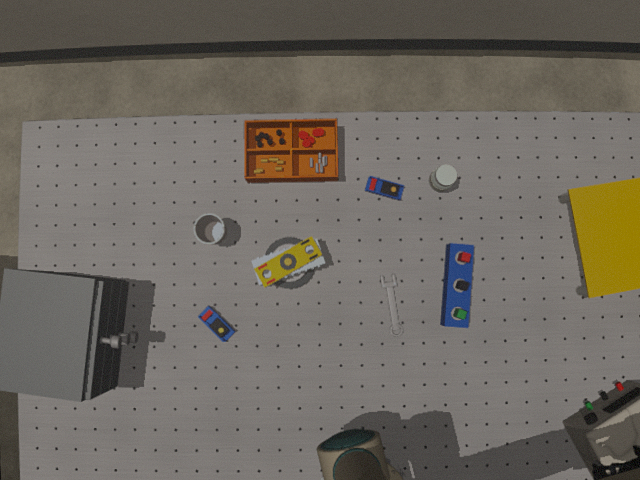

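The scene view shows the rack at left (green 117,277; black 135,307; red 154,340) and the cover at (350,197), with its red end at the top (363,170). The top view shows the cover at (288,262), red end at left, and the rack at (458,285). I'll enlarge both.

```bash
python3 - <<'E'
import cv2,numpy as np
s=cv2.imread("pics/scene0.png");t=cv2.imread("pics/top0.png")
f=lambda im,x,y,w,h,k:cv2.resize(im[y:y+h,x:x+w],None,fx=k,fy=k,interpolation=cv2.INTER_CUBIC)
a=np.hstack([f(s,310,150,80,100,5),f(t,245,225,80,100,5)])
cv2.imwrite("pics/c1.png",a)
b=np.hstack([f(s,95,255,100,130,4),f(t,430,235,60,130,4)])
cv2.imwrite("pics/c2.png",b)
E
```

```text
(no output)
```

View pics/c1.png

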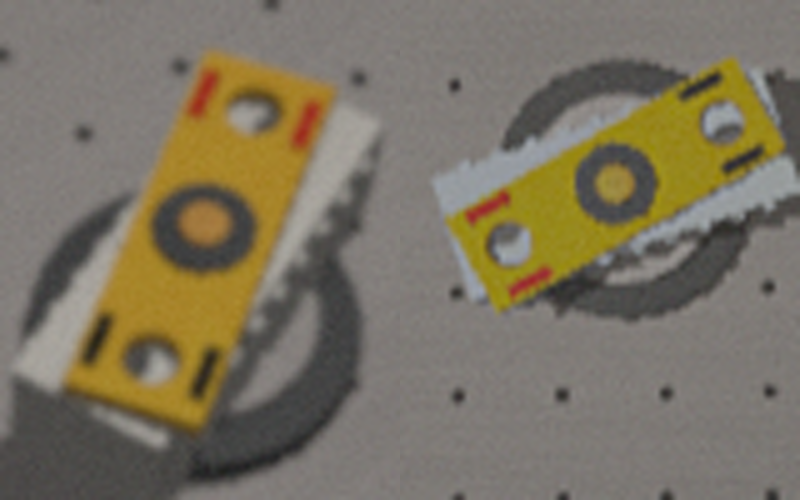

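View pics/c2.png

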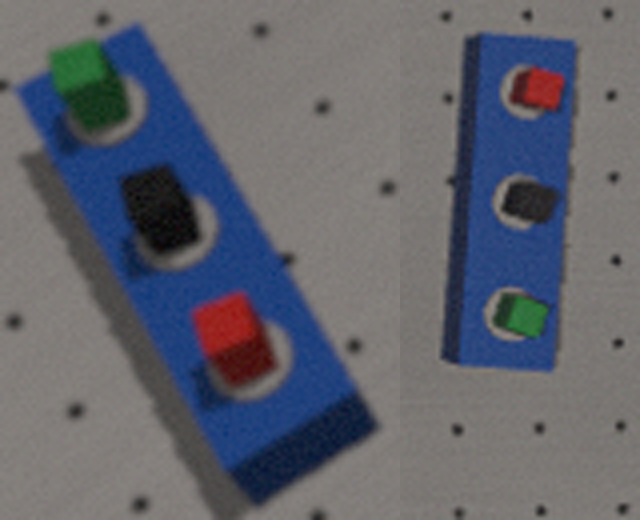

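Both crops are clear. In the top crop the cover's red hole is at (511,243) and the black hole at (723,122). The housing lies turned clockwise of the cover in the image (edges at -18° against -29°). The heads are clearly visible and each is turned differently.

```bash
cat > h.py <<'E'
import cv2,numpy as np
from scipy.optimize import minimize
def K(d): return np.array([[d["fx"],0,d["cx"]],[0,d["fy"],d["cy"]],[0,0,1.]])
def proj(d,P): return cv2.projectPoints(np.float64(P).reshape(-1,1,3),d["rvec"],d["tvec"],K(d),d["dist_coeffs"])[0][:,0]
def back(d,uv,z):
    n=cv2.undistortPoints(np.float64(uv).reshape(-1,1,2),K(d),d["dist_coeffs"])[:,0]
    R=cv2.Rodrigues(d["rvec"])[0]; c=-R.T@d["tvec"]
    v=np.c_[n,np.ones(len(n))]@R
    return c+v*((z-c[2])/v[:,2])[:,None]
def box(x,y,a,w,l,z0,z1):
    c,s=np.cos(a),np.sin(a)
    return np.array([[x+c*u-s*v,y+s*u+c*v,z] for z in(z0,z1) for u in(-w/2,w/2) for v in(-l/2,l/2)])
def soft(d,P,shape,k=4):
    m=np.zeros((shape[0]*k,shape[1]*k),np.uint8)
    h=cv2.convexHull(np.float32((proj(d,P)+.5)*k))
    cv2.fillConvexPoly(m,np.int32(h*16),1,shift=4)
    return cv2.resize(m.astype(np.float32),(shape[1],shape[0]),interpolation=cv2.INTER_AREA)
def fit(ds,masks,x0,dims):
    def cost(p):
        return sum(np.abs(soft(d,box(p[0],p[1],p[2]/100,*dims),m.shape,2)-m).sum() for d,m in zip(ds,masks))
    best=None
    for a in np.arange(0,158,26):
        q=minimize(cost,[x0[0],x0[1],a],method="Nelder-Mead",options=dict(initial_simplex=[[x0[0],x0[1],a],[x0[0]+.005,x0[1],a],[x0[0],x0[1]+.005,a],[x0[0],x0[1],a+15]],maxfev=90,xatol=2e-4,fatol=.5))
        if best is None or q.fun<best.fun: best=q
    return best
E
cat > m.py <<'E'
from workcell import r
from h import *
S,T=r.get_image("scene"),r.get_image("top")
def un(X,Y,x0,y0,k): return np.c_[(np.array(X)+.5)/k-.5+x0,(np.array(Y)+.5)/k-.5+y0]
t=un([511-400,723-400],[243,122],245,225,5); s=un([255,152],[110,360],310,150,5)
for n,d,uv in(("top",T,t),("scene",S,s)):
    p=back(d,uv,.0725); print(n,p[:,:2].round(4),"mid",p.mean(0)[:2].round(4),"dir",np.degrees(np.arctan2(*(p[0]-p[1])[[1,0]])).round(1),np.linalg.norm(p[0]-p[1]).round(4))
e=back(T,un([33,362],[178,70],245,225,5),.064); print("housing dir",np.degrees(np.arctan2(*(e[0]-e[1])[[1,0]])))
for n,sc,tc in(("red",(150,342),(464,258)),("black",(135,309),(461,286)),("green",(118,278),(459,314))):
    ms=[]
    for d,c in((S,sc),(T,tc)):
        f=d["frame"].astype(int);R,G,B=f[...,0],f[...,1],f[...,2]
        m={"red":(R>1.6*G+15)&(R>B*1.4),"green":(G>1.4*R+8)&(G>1.2*B),"black":f.max(2)<58}[n]
        w=np.zeros(m.shape,bool);w[c[1]-20:c[1]+21,c[0]-18:c[0]+19]=1
        m=m&w
        _,L,st,_=cv2.connectedComponentsWithStats(m.astype(np.uint8)); L=L==1+st[1:,4].argmax()
        ms.append(L.astype(np.float32))
    x0=back(T,[tc],.08)[0]
    q=fit([S,T],ms,x0,(.02,.02,.054,.094)); print(n,x0.round(3),q.x[:2].round(4),"yaw",np.degrees(q.x[2]/100).round(1)%90,q.fun.round(1),[m.sum() for m in ms])
E
python3 m.py
```

```text
top [[0.5461 0.2186]
 [0.5999 0.1208]] mid [0.573  0.1697] dir 118.8 0.1116
scene [[0.5458 0.2167]
 [0.6008 0.1181]] mid [0.5733 0.1674] dir 119.1 0.1128
housing dir 107.28705928931349
red [ 0.573 -0.233  0.08 ] [ 0.5749 -0.2365] yaw 86.7 113.8 [np.float32(288.0), np.float32(93.0)]
black [ 0.509 -0.225  0.08 ] [ 0.5109 -0.2304] yaw 83.7 107.5 [np.float32(296.0), np.float32(98.0)]
green [ 0.445 -0.218  0.08 ] [ 0.4468 -0.2234] yaw 87.3 124.8 [np.float32(263.0), np.float32(82.0)]
```

```bash
python3 - <<'E'
import re
s=open("m.py").read()
s+='''
    for d,m,nm in zip((S,T),ms,"st"):
        sm=soft(d,box(q.x[0],q.x[1],q.x[2]/100,.02,.02,.054,.094),m.shape)
        ys,xs=np.where(m>0);y2,x2=np.where(sm>.5)
        print(nm,"mask",xs.min(),xs.max(),ys.min(),ys.max(),"hull",x2.min(),x2.max(),y2.min(),y2.max(),(sm>.5).sum())
    if n=="red":
        o=[]
        for d,m,c in((S,ms[0],(150,342)),(T,ms[1],(464,258))):
            f=d["frame"].copy();g=f.copy();g[m>0]=255
            f=np.hstack([a[c[1]-20:c[1]+21,c[0]-20:c[0]+21] for a in(f,g)])
            f=cv2.resize(f,None,fx=8,fy=8,interpolation=0)
            P=(proj(d,box(q.x[0],q.x[1],q.x[2]/100,.02,.02,.054,.094))-[c[0]-20,c[1]-20]+.5)*8
            for i,j in((0,1),(2,3),(0,2),(1,3),(4,5),(6,7),(4,6),(5,7),(0,4),(1,5),(2,6),(3,7)): cv2.line(f,tuple(map(int,P[i])),tuple(map(int,P[j])),(0,255,0),1)
            o.append(f)
        cv2.imwrite("pics/ov.png",np.vstack(o)[:600,:,::-1])
'''
open("m2.py","w").write(s)
E
python3 m2.py
```

```text
top [[0.5461 0.2186]
 [0.5999 0.1208]] mid [0.573  0.1697] dir 118.8 0.1116
scene [[0.5458 0.2167]
 [0.6008 0.1181]] mid [0.5733 0.1674] dir 119.1 0.1128
housing dir 107.28705928931349
red [ 0.573 -0.233  0.08 ] [ 0.5746 -0.2365] yaw 87.2 111.2 [np.float32(291.0), np.float32(91.0)]
s mask 144 162 329 350 hull 141 165 327 352 341
t mask 458 470 252 261 hull 459 471 253 262 126
black [ 0.509 -0.225  0.08 ] [ 0.5113 -0.2303] yaw 85.7 112.2 [np.float32(292.0), np.float32(96.0)]
s mask 126 144 297 318 hull 123 146 295 320 340
t mask 456 468 281 290 hull 457 469 281 289 117
green [ 0.445 -0.218  0.08 ] [ 0.4456 -0.2235] yaw 87.3 124.5 [np.float32(268.0), np.float32(80.0)]
s mask 108 125 265 286 hull 105 129 263 289 328
t mask 455 466 309 318 hull 455 467 310 318 116
```

View pics/ov.png

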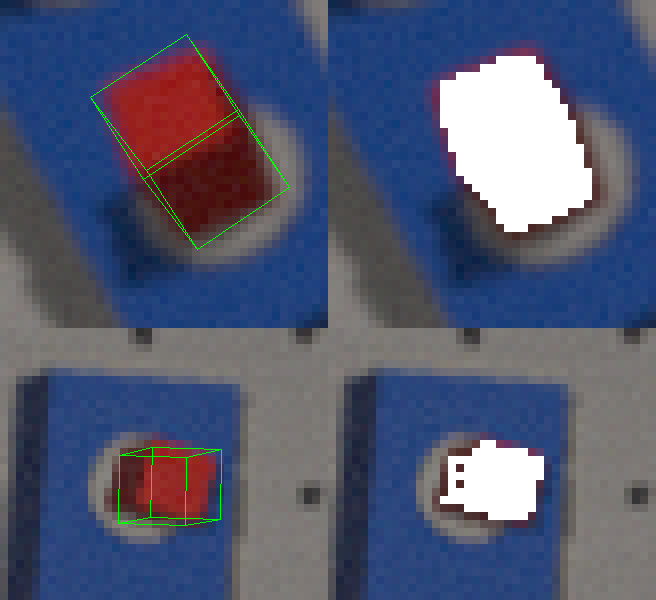

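The overlay shows my mask clips the head's dim edges, which spoils the yaw. I'll loosen the mask and scan the yaw.

```bash
python3 - <<'E'
s=open("m.py").read().replace('(R>1.6*G+15)&(R>B*1.4)','(R>1.35*G+6)&(R>B*.9)').replace('(G>1.4*R+8)&(G>1.2*B)','(G>1.25*R+4)&(G>1.0*B)').replace('f.max(2)<58','f.max(2)<66')
i=s.index("    q=fit(")
s=s[:i]+'''    for dims in((.02,.02,.054,.094),(.0185,.0185,.055,.093)):
        res=[]
        for a in range(0,90,6):
            c=lambda p:sum(np.abs(soft(d,box(p[0],p[1],np.radians(a),*dims),m.shape,3)-m).sum() for d,m in zip((S,T),ms))
            q=minimize(c,x0[:2],method="Nelder-Mead",options=dict(initial_simplex=[x0[:2],x0[:2]+[.006,0],x0[:2]+[0,-.006]],maxfev=35,xatol=2e-4))
            res.append((round(q.fun),a,*q.x.round(4)))
        print(n,[int(m.sum()) for m in ms],sorted(res)[:3],[x[0] for x in res])
'''
open("m3.py","w").write(s)
E
time python3 m3.py
```

```text
top [[0.5461 0.2186]
 [0.5999 0.1208]] mid [0.573  0.1697] dir 118.8 0.1116
scene [[0.5458 0.2167]
 [0.6008 0.1181]] mid [0.5733 0.1674] dir 119.1 0.1128
housing dir 107.28705928931349
red [328, 113] [(79, 78, np.float64(0.575), np.float64(-0.2366)), (83, 84, np.float64(0.575), np.float64(-0.2364)), (85, 72, np.float64(0.5751), np.float64(-0.2367))] [102, 110, 120, 130, 136, 143, 144, 140, 134, 123, 111, 99, 85, 79, 83]
red [328, 113] [(59, 72, np.float64(0.5743), np.float64(-0.2369)), (62, 78, np.float64(0.5743), np.float64(-0.2366)), (67, 66, np.float64(0.5744), np.float64(-0.2368))] [96, 104, 107, 113, 118, 117, 117, 113, 104, 93, 81, 67, 59, 62, 80]
black [311, 102] [(97, 84, np.float64(0.5108), np.float64(-0.2302)), (98, 78, np.float64(0.5104), np.float64(-0.2304)), (106, 72, np.float64(0.5117), np.float64(-0.2298))] [114, 122, 130, 139, 146, 151, 150, 147, 142, 135, 124, 115, 106, 98, 97]
black [311, 102] [(60, 72, np.float64(0.5108), np.float64(-0.2302)), (65, 78, np.float64(0.5109), np.float64(-0.2304)), (66, 66, np.float64(0.5112), np.float64(-0.2307))] [100, 102, 105, 110, 113, 113, 113, 108, 100, 89, 77, 66, 60, 65, 82]
green [294, 100] [(90, 84, np.float64(0.446), np.float64(-0.2235)), (94, 78, np.float64(0.4464), np.float64(-0.2235)), (100, 0, np.float64(0.4468), np.float64(-0.2237))] [100, 113, 128, 140, 148, 155, 158, 158, 153, 144, 135, 121, 107, 94, 90]
green [294, 100] [(59, 78, np.float64(0.4456), np.float64(-0.2235)), (60, 72, np.float64(0.4456), np.float64(-0.2234)), (71, 66, np.float64(0.4458), np.float64(-0.2231))] [84, 86, 93, 102, 110, 113, 114, 111, 104, 94, 81, 71, 60, 59, 72]
real	0m10.981s
user	0m18.765s
sys	0m3.288s
```

```bash
cat > g.py <<'E'
# usage: g.py x y z yawdeg(of tool y axis) : prints turn, and shift (scaled) in the tool frame after the turn
import sys,numpy as np
from workcell import r
o=r.get_obs();R=o["tool_rot"];p=o["ee_pos"]
print("t",round(o["t"],2),"p",p.round(4),"yaw",np.degrees(np.arctan2(R[1,1],R[0,1])).round(2),"F",o["contact_force"].round(1),"M",o["torque"].round(2),"op",round(o["opening"],3),"gf",round(o["grasp_force"],1))
if len(sys.argv)>4:
    x=np.array(list(map(float,sys.argv[1:4])));yaw=float(sys.argv[4])
    cur=np.degrees(np.arctan2(R[1,1],R[0,1]));dt=-((yaw-cur+180)%360-180)
    a=np.radians(yaw);Y=np.array([np.cos(a),np.sin(a),0]);X=np.array([-np.sin(a),np.cos(a),0])
    d=x-p;print("turn",(dt/360).round(4),"shift",(np.array([d@X,d@Y,-d[2]])/.1).round(3))
E
python3 g.py 0.5745 -0.2367 0.16 -106; python3 - <<'E'
from workcell import r
from h import *
T=r.get_image("top");print(back(T,[[445,176],[210,228]],.08))
E
```

```text
t 0.4 p [ 0.1521 -0.5025  0.2562] yaw -73.17 F [0.8 0.2 0.3] M [-0.05  0.03 -0.01] op 1.0 gf 0.0
turn 0.0912 shift [ 3.328 -3.719  0.962]
[[ 0.76345602 -0.19574734  0.08      ]
 [ 0.65134211  0.34744583  0.08      ]]
```

>>> play_rows(
  targets=[
    [0.2, [0, 0, 0], 0.0228],
    [0.2, [0, 0, 0], 0.0228],
    [0.2, [0, 0, 0], 0.0228],
    [0.2, [0, 0, 0], 0.0228],
    [0.2, [0.277, -0.31, 0], 0],
    [0.2, [0.277, -0.31, 0], 0],
    [0.2, [0.277, -0.31, 0], 0],
    [0.2, [0.277, -0.31, 0], 0],
  ],
  newtons=45,
)

```text
t: 1.25
ee_pos: [0.2939, -0.4129, 0.2564]
tool_rot: [[0.961, -0.276, 0.0], [-0.276, -0.961, -0.0], [0.0, 0.0, -1.0]]
contact_force: [0.3, 0.3, -0.1]
opening: 0.597
grasp_force: 0.0
```

>>> play_rows(
  targets=[
    [0.2, [0.277, -0.31, 0], 0],
    [0.2, [0.277, -0.31, 0], 0],
    [0.2, [0.277, -0.31, 0], 0],
    [0.2, [0.277, -0.31, 0.1], 0],
    [0.2, [0.277, -0.31, 0.2], 0],
    [0.2, [0.277, -0.31, 0.2], 0],
    [0.2, [0.277, -0.31, 0.2], 0],
    [0.2, [0.277, -0.31, 0.2], 0],
  ],
)

```text
t: 2.05
ee_pos: [0.5754, -0.2354, 0.1655]
tool_rot: [[0.961, -0.276, 0.0], [-0.276, -0.961, -0.0], [0.0, 0.0, -1.0]]
contact_force: [0.5, -1.1, -0.2]
opening: 0.602
grasp_force: 0.0
```

```bash
python3 g.py 0.5745 -0.2367 0.086 -106; python3 - <<'E'
from workcell import r
import cv2
S,T=r.get_image("scene"),r.get_image("top")
import numpy as np
f=lambda im,x,y,w,h,k:cv2.resize(im["frame"][y:y+h,x:x+w,::-1],None,fx=k,fy=k,interpolation=cv2.INTER_CUBIC)
cv2.imwrite("pics/p1.png",np.hstack([f(S,90,255,100,130,4),f(T,410,215,90,130,4)]))
E
```

```text
t 2.05 p [ 0.5754 -0.2354  0.1655] yaw -105.99 F [ 0.5 -1.1 -0.2] M [-0.03  0.    0.  ] op 0.602 gf 0.0
turn 0.0 shift [-0.005  0.015  0.795]
```

View pics/p1.png

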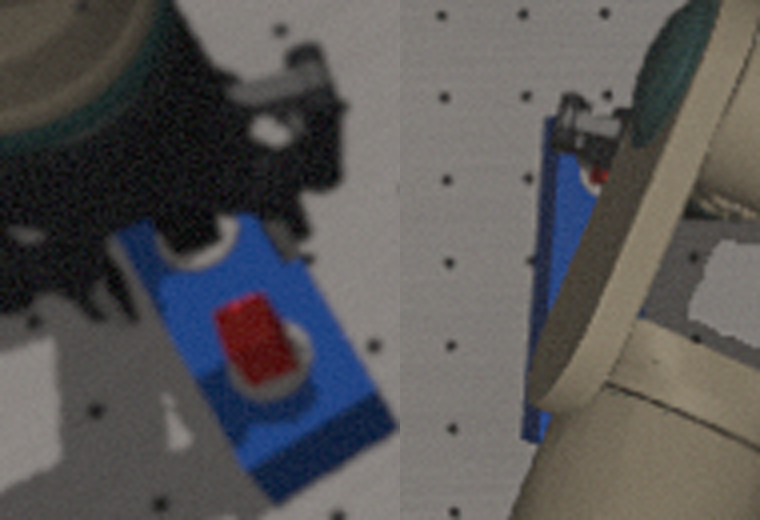

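The gripper hangs above and beside the red head as expected (red head in the scene crop at 258,335, unobstructed). Next I descend, close and lift.

>>> play_rows(
  targets=[
    [0.2, [0, 0.015, 0.16], 0],
    [0.2, [0, 0, 0.16], 0],
    [0.2, [0, 0, 0.16], 0],
    [0.2, [0, 0, 0.16], 0],
    [0.2, [0, 0, 0.15], 0],
    [0.2, [0, 0, 0], 0],
    [-0.8, [0, 0, 0], 0],
    [-0.8, [0, 0, 0], 0],
  ],
  newtons=45,
)

```text
t: 2.95
ee_pos: [0.5742, -0.2382, 0.0884]
tool_rot: [[0.961, -0.276, 0.002], [-0.276, -0.961, -0.001], [0.002, 0.0, -1.0]]
contact_force: [0.1, 0.6, -0.1]
opening: 0.273
grasp_force: 0.5
```

>>> play_rows(
  targets=[
    [-0.8, [0, 0, 0], 0],
    [-0.8, [0, 0, 0], 0],
    [-0.8, [0, 0, 0], 0],
    [-0.8, [0, 0, 0], 0],
    [-0.8, [0, 0, 0], 0],
    [-0.8, [0, 0, 0], 0],
    [-0.8, [0, 0, 0], 0],
    [-0.8, [0, 0, 0], 0],
  ],
)

```text
t: 3.75
ee_pos: [0.5745, -0.2376, 0.0885]
tool_rot: [[0.961, -0.275, 0.002], [-0.275, -0.961, 0.0], [0.002, -0.001, -1.0]]
contact_force: [2.0, 5.3, 4.6]
opening: 0.227
grasp_force: 46.9
```

```bash
python3 g.py 0.5505 0.2195 0.20 -106
```

```text
t 3.75 p [ 0.5745 -0.2376  0.0885] yaw -105.97 F [2.  5.3 4.6] M [ 0.87 -0.21 -0.01] op 0.227 gf 46.9
turn 0.0001 shift [-1.491 -4.327 -1.115]
```

>>> play_rows(
  targets=[
    [-0.8, [0, 0, -0.1], 0],
    [-0.8, [0, 0, -0.2], 0],
    [-0.8, [0, 0, -0.3], 0],
    [-0.8, [0, 0, -0.3], 0.0236],
    [-0.8, [0, 0, -0.2], 0.0236],
    [-0.8, [0, 0, 0], 0.0236],
    [-0.8, [0, 0, 0], 0.0236],
    [-0.8, [0, 0, 0], 0.0236],
  ],
  newtons=70,
)

```text
t: 4.55
ee_pos: [0.5733, -0.2386, 0.1969]
tool_rot: [[0.517, -0.856, -0.001], [-0.856, -0.517, -0.001], [0.0, 0.002, -1.0]]
contact_force: [-0.5, -0.2, -1.9]
opening: 0.22
grasp_force: 69.1
```

```bash
python3 g.py 0.5510 0.2198 0.17 -157
```

```text
t 4.55 p [ 0.5733 -0.2386  0.1969] yaw -148.87 F [-0.5 -0.2 -1.9] M [ 0.01  0.   -0.01] op 0.22 gf 69.1
turn 0.0226 shift [-4.306 -1.586  0.269]
```

>>> play_rows(
  targets=[
    [-0.8, [0, 0, 0], 0.0226],
    [-0.8, [-0.2, -0.075, 0], 0],
    [-0.8, [-0.36, -0.13, 0], 0],
    [-0.8, [-0.36, -0.13, 0], 0],
    [-0.8, [-0.36, -0.13, 0], 0],
    [-0.8, [-0.36, -0.13, 0], 0],
    [-0.8, [-0.36, -0.13, 0], 0],
    [-0.8, [-0.36, -0.13, 0], 0],
  ],
)

```text
t: 5.35
ee_pos: [0.558, 0.0134, 0.1969]
tool_rot: [[0.396, -0.918, -0.001], [-0.918, -0.396, -0.001], [0.001, 0.001, -1.0]]
contact_force: [0.3, 1.1, -0.5]
opening: 0.223
grasp_force: 69.2
```

>>> play_rows(
  targets=[
    [-0.8, [-0.36, -0.13, 0], 0],
    [-0.8, [-0.36, -0.13, 0], 0],
    [-0.8, [-0.36, -0.13, 0], 0],
    [-0.8, [-0.36, -0.13, 0], 0],
    [-0.8, [-0.3, -0.13, 0.1], 0],
    [-0.8, [-0.2, -0.08, 0.17], 0],
    [-0.8, [0, 0, 0], 0],
    [-0.8, [0, 0, 0], 0],
  ],
)

```text
t: 6.15
ee_pos: [0.5548, 0.1848, 0.1693]
tool_rot: [[0.446, -0.895, -0.007], [-0.895, -0.446, 0.024], [-0.024, -0.004, -1.0]]
contact_force: [0.2, 0.2, -2.1]
opening: 0.218
grasp_force: 69.1
```

```bash
python3 g.py 0.5510 0.2198 0.124 -157; python3 - <<'E'
from workcell import r
import cv2
import numpy as np
S,T=r.get_image("scene"),r.get_image("top")
f=lambda im,x,y,w,h,k:cv2.resize(im["frame"][y:y+h,x:x+w,::-1],None,fx=k,fy=k,interpolation=cv2.INTER_CUBIC)
cv2.imwrite("pics/p2.png",np.hstack([f(S,310,90,80,120,5),f(T,245,205,80,120,5)]))
E
```

```text
t 6.15 p [0.5548 0.1848 0.1693] yaw -153.49 F [ 0.2  0.2 -2.1] M [-0.02 -0.02 -0.02] op 0.218 gf 69.1
turn 0.0097 shift [-0.338 -0.102  0.453]
```

View pics/p2.png

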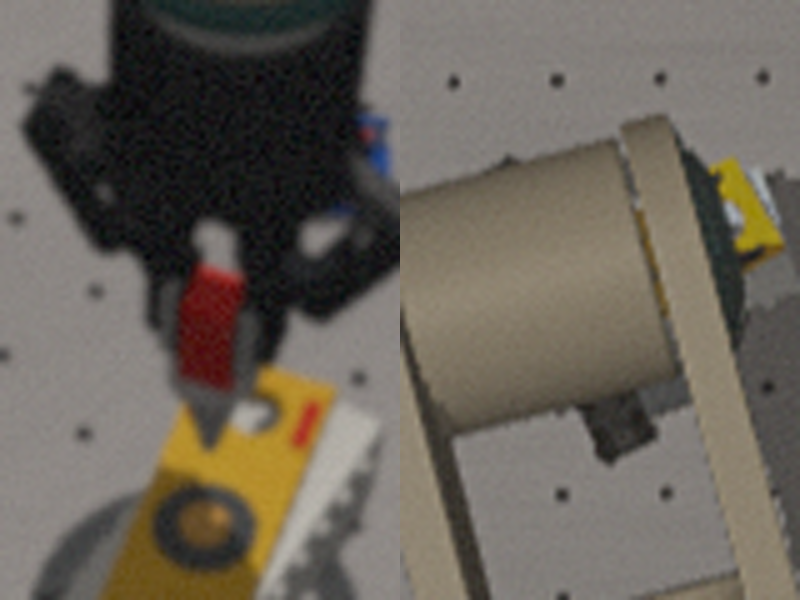

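The view shows the pin 35 mm short of the hole (tip at 208,447) and slightly tilted. That suggests a joint limit, so I'll check the joints.

```bash
python3 -c "
from workcell import r
o=r.get_obs();print(o['q'].round(1),o['qd'].round(1))"
```

```text
[ 14.2  14.9  76.9   1.4  88.2 167.6] [-0.1 -0.6 -0.3  0.2 -0.2  0.1]
```

Joint 6 is at its limit, so I use the same grasp half a turn back.

>>> play_rows(
  targets=[
    [-0.8, [0, 0, -0.1], -0.0236],
    [-0.8, [0, 0, 0], -0.0236],
    [-0.8, [0, 0, 0], -0.0236],
    [-0.8, [0, 0, 0], -0.0236],
    [-0.8, [0, 0, 0], -0.0236],
    [-0.8, [0, 0, 0], -0.0236],
    [-0.8, [0, 0, 0], -0.0236],
    [-0.8, [0, 0, 0], -0.0236],
  ],
)

```text
t: 7.05
ee_pos: [0.5554, 0.1846, 0.1813]
tool_rot: [[0.996, 0.084, -0.004], [0.084, -0.996, 0.025], [-0.002, -0.025, -1.0]]
contact_force: [-0.4, 0.4, -2.1]
opening: 0.222
grasp_force: 69.1
```

>>> play_rows(
  targets=[
    [-0.8, [0, 0, 0], -0.0236],
    [-0.8, [0, 0, 0], -0.0236],
    [-0.8, [0, 0, 0], -0.0236],
    [-0.8, [0, 0, 0], -0.0236],
    [-0.8, [0, 0, 0], -0.0236],
    [-0.8, [0, 0, 0], -0.0236],
    [-0.8, [0, 0, 0], -0.0236],
    [-0.8, [0, 0, 0], -0.0236],
  ],
)

```text
t: 7.85
ee_pos: [0.5554, 0.1846, 0.1813]
tool_rot: [[0.296, 0.955, -0.004], [0.955, -0.296, 0.025], [0.023, -0.011, -1.0]]
contact_force: [-0.6, -0.5, -1.0]
opening: 0.219
grasp_force: 69.1
```

>>> play_rows(
  targets=[
    [-0.8, [0, 0, 0], -0.0236],
    [-0.8, [0, 0, 0], -0.0236],
    [-0.8, [0, 0, 0], -0.0236],
    [-0.8, [0, 0, 0], -0.0236],
    [-0.8, [0, 0, 0], -0.0236],
    [-0.8, [0, 0, 0], 0],
    [-0.8, [0, 0, 0], 0],
    [-0.8, [0, 0, 0], 0],
  ],
)

```text
t: 8.65
ee_pos: [0.5551, 0.1852, 0.1806]
tool_rot: [[-0.419, 0.908, -0.005], [0.907, 0.419, 0.025], [0.025, 0.006, -1.0]]
contact_force: [-0.3, 0.1, -1.1]
opening: 0.22
grasp_force: 69.1
```

```bash
python3 g.py 0.5510 0.2198 0.16 23; python3 -c "
from workcell import r
o=r.get_obs();print(o['q'].round(1),o['tool_rot'].round(3))"
```

```text
t 8.65 p [0.5551 0.1852 0.1806] yaw 24.8 F [-0.3  0.1 -1.1] M [-0.04  0.01 -0.04] op 0.22 gf 69.1
turn 0.005 shift [0.334 0.097 0.206]
[ 14.2  14.5  76.2   1.5  89.2 -10.6] [[-0.419  0.908 -0.005]
 [ 0.907  0.419  0.025]
 [ 0.025  0.006 -1.   ]]
```

The pose kept a 1.4° tilt from the limit. That is within tolerance, so I account for it by working with the tip and the true axes.

```bash
cat > t.py <<'E'
# t.py x y z : shift to bring the pin/bolt point L ahead of TCP (default tip) to x y z
import sys,numpy as np
from workcell import r
L=float(sys.argv[4]) if len(sys.argv)>4 else .0815
o=r.get_obs();R=o["tool_rot"];p=o["ee_pos"];q=p+R[:,2]*L
print("t",round(o["t"],2),"point",q.round(4),"yaw",np.degrees(np.arctan2(R[1,1],R[0,1])).round(2),"F",o["contact_force"].round(1),"Ftool",(R.T@o["contact_force"]).round(1),"M",o["torque"].round(2))
print("shift",(R.T@(np.array(list(map(float,sys.argv[1:4])))-q)*10).round(3))
E
python3 t.py .5513 .2199 .082
```

```text
t 8.65 point [0.5547 0.1873 0.0991] yaw 24.8 F [-0.3  0.1 -1.1] Ftool [ 0.2 -0.2  1.1] M [-0.04  0.01 -0.04]
shift [0.306 0.105 0.179]
```

>>> play_rows(
  targets=[
    [-0.8, [0.15, 0.05, 0], 0.005],
    [-0.8, [0.15, 0.05, 0.06], 0],
    [-0.8, [0.006, 0.005, 0.06], 0],
    [-0.8, [0, 0, 0.06], 0],
    [-0.8, [0, 0, 0], 0],
    [-0.8, [0, 0, 0], 0],
    [-0.8, [0, 0, 0], 0],
    [-0.8, [0, 0, 0], 0],
  ],
)

```text
t: 9.45
ee_pos: [0.5521, 0.218, 0.1634]
tool_rot: [[-0.394, 0.919, -0.005], [0.919, 0.394, 0.025], [0.025, 0.005, -1.0]]
contact_force: [0.4, 0.5, -1.7]
opening: 0.222
grasp_force: 69.1
```

```bash
python3 t.py .5513 .2199 .075; python3 - <<'E'
from workcell import r
import cv2
import numpy as np
S=r.get_image("scene")
cv2.imwrite("pics/p3.png",cv2.resize(S["frame"][120:220,310:410,::-1],None,fx=6,fy=6,interpolation=cv2.INTER_CUBIC))
from h import *
print((proj(S,[[.5513,.2199,.082],[.546,.2177,.0725],[.5565,.222,.064]])-[310,120]+.5)*6)
E
```

```text
t 9.45 point [0.5517 0.22   0.082 ] yaw 23.18 F [ 0.4  0.5 -1.7] Ftool [0.2 0.6 1.7] M [-0.06 -0.04 -0.  ]
shift [-0.001 -0.005  0.07 ]
[[329.26602406 298.90768273]
 [309.50159719 311.10120074]
 [341.65945397 341.94344444]]
```

View pics/p3.png

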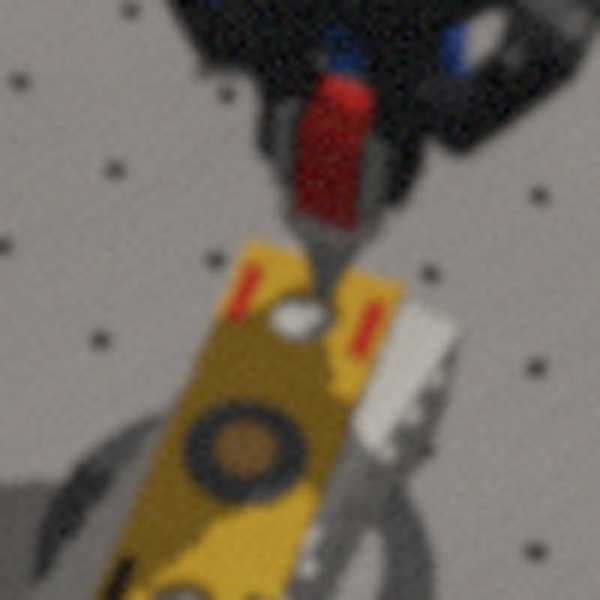

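The tip is at (329,300), where predicted, and the cover hole at (303,316), so the tip is just to the housing side of the hole centre. I'll nudge it slightly and feel down into the cover hole.

>>> play_rows(
  targets=[
    [-0.8, [-0.011, -0.012, 0.03], 0],
    [-0.8, [0, 0, 0.03], 0],
    [-0.8, [0, 0, 0.03], 0],
    [-0.8, [0, 0, 0.02], 0],
    [-0.8, [0, 0, 0.02], 0],
    [-0.8, [0, 0, 0.02], 0],
    [-0.8, [0, 0, 0], 0],
    [-0.8, [0, 0, 0], 0],
  ],
)

```text
t: 10.3
ee_pos: [0.5512, 0.2171, 0.148]
tool_rot: [[-0.394, 0.919, -0.005], [0.919, 0.394, 0.025], [0.025, 0.005, -1.0]]
contact_force: [0.3, -0.6, -1.1]
opening: 0.224
grasp_force: 69.1
```

```bash
python3 t.py .551 .2185 .060
```

```text
t 10.3 point [0.5507 0.2192 0.0665] yaw 23.21 F [ 0.3 -0.6 -1.1] Ftool [-0.7  0.1  1.1] M [-0.05 -0.03  0.05]
shift [-0.009 -0.001  0.065]
```

>>> play_rows(
  targets=[
    [-0.8, [0, 0, 0.01], 0],
    [-0.8, [0, 0, 0.01], 0],
    [-0.8, [0, 0, 0.01], 0],
    [-0.8, [0, 0, 0.01], 0],
    [-0.8, [0, 0, 0], 0],
    [-0.8, [0, 0, 0], 0],
    [-0.8, [0, 0, 0], 0],
    [-0.8, [0, 0, 0], 0],
  ],
)

```text
t: 11.1
ee_pos: [0.5512, 0.2172, 0.1441]
tool_rot: [[-0.394, 0.919, -0.005], [0.919, 0.394, 0.025], [0.025, 0.005, -1.0]]
contact_force: [0.3, -0.1, -0.6]
opening: 0.225
grasp_force: 69.1
```

```bash
python3 t.py .551 .2185 .060
```

```text
t 11.1 point [0.5508 0.2192 0.0626] yaw 23.2 F [ 0.3 -0.1 -0.6] Ftool [-0.2  0.2  0.6] M [-0.03  0.06  0.04]
shift [-0.008 -0.001  0.026]
```

The tip appears to be in the housing mouth with no contact. I keep easing down, stepping sideways toward the housing hole.

>>> play_rows(
  targets=[
    [-0.8, [0, 0, 0.01], 0],
    [-0.8, [0, 0.005, 0.01], 0],
    [-0.8, [0, 0.005, 0.01], 0],
    [-0.8, [0, 0.005, 0], 0],
    [-0.8, [0, 0.005, 0], 0],
    [-0.8, [0, 0.005, 0], 0],
    [-0.8, [0, 0, 0], 0],
    [-0.8, [0, 0, 0], 0],
  ],
)

```text
t: 11.9
ee_pos: [0.5531, 0.2181, 0.1408]
tool_rot: [[-0.394, 0.919, -0.007], [0.919, 0.394, 0.025], [0.025, 0.004, -1.0]]
contact_force: [-4.2, -1.9, -1.1]
opening: 0.222
grasp_force: 69.2
```

```bash
python3 t.py .556 .2205 .055
```

```text
t 11.9 point [0.5526 0.2201 0.0593] yaw 23.2 F [-4.2 -1.9 -1.1] Ftool [-0.2 -4.6  1.1] M [-0.52  0.93  0.05]
shift [-0.011  0.033  0.043]
```

It is pushing the cover with about 4.6 N, as expected for the cover's friction. I continue sideways and down together.

>>> play_rows(
  targets=[
    [-0.8, [0, 0.005, 0], 0],
    [-0.8, [0, 0.005, 0.01], 0],
    [-0.8, [0, 0.005, 0.01], 0],
    [-0.8, [0, 0.005, 0.01], 0],
    [-0.8, [0, 0.005, 0.01], 0],
    [-0.8, [0, 0.005, 0], 0],
    [-0.8, [0, 0, 0], 0],
    [-0.8, [0, 0, 0], 0],
  ],
)

```text
t: 12.7
ee_pos: [0.5562, 0.2196, 0.137]
tool_rot: [[-0.394, 0.919, -0.005], [0.919, 0.394, 0.025], [0.025, 0.005, -1.0]]
contact_force: [-3.3, -1.6, 0.7]
opening: 0.221
grasp_force: 69.7
```

```bash
python3 t.py .556 .2215 .055
```

```text
t 12.7 point [0.5558 0.2216 0.0555] yaw 23.21 F [-3.3 -1.6  0.7] Ftool [-0.1 -3.7 -0.8] M [-0.32  0.74  0.02]
shift [-0.002  0.002  0.005]
```

>>> play_rows(
  targets=[
    [-0.8, [0, 0, 0.01], 0],
    [-0.8, [0, 0, 0.01], 0],
    [-0.8, [0, 0, 0.01], 0],
    [-0.8, [0, 0, 0.01], 0],
    [-0.8, [0, 0, 0.01], 0],
    [-0.8, [0, 0, 0.01], 0],
    [-0.8, [0, 0, 0], 0],
    [-0.8, [0, 0, 0], 0],
  ],
)

```text
t: 13.5
ee_pos: [0.5561, 0.2197, 0.1308]
tool_rot: [[-0.394, 0.919, -0.006], [0.919, 0.394, 0.025], [0.025, 0.004, -1.0]]
contact_force: [-3.6, -1.2, 1.7]
opening: 0.221
grasp_force: 69.6
```

```bash
python3 t.py .556 .2215 .055
```

```text
t 13.5 point [0.5556 0.2217 0.0493] yaw 23.21 F [-3.6 -1.2  1.7] Ftool [ 0.4 -3.8 -1.7] M [-0.22  0.82  0.03]
shift [-0.002  0.003 -0.057]
```

>>> play_rows(
  targets=[
    [-0.8, [0, 0, 0.01], 0],
    [-0.8, [0, 0, 0.01], 0],
    [-0.8, [0, 0, 0.01], 0],
    [-0.8, [0, 0, 0.01], 0],
    [-0.8, [0, 0, 0], 0],
    [-0.8, [0, 0, 0], 0],
    [-0.8, [0, 0, 0], 0],
    [-0.8, [0, 0, 0], 0],
  ],
)

```text
t: 14.3
ee_pos: [0.556, 0.2198, 0.1269]
tool_rot: [[-0.394, 0.919, -0.006], [0.919, 0.394, 0.025], [0.025, 0.005, -1.0]]
contact_force: [-3.3, -1.3, 0.4]
opening: 0.225
grasp_force: 69.6
```

```bash
python3 t.py .556 .2215 .055
```

```text
t 14.3 point [0.5556 0.2218 0.0454] yaw 23.21 F [-3.3 -1.3  0.4] Ftool [ 0.2 -3.6 -0.4] M [-0.12  0.72  0.01]
shift [-0.002  0.003 -0.096]
```

>>> play_rows(
  targets=[
    [-0.8, [0, 0, 0.01], 0],
    [-0.8, [0, 0, 0.01], 0],
    [-0.8, [0, 0, 0.01], 0],
    [-0.8, [0, 0, 0.01], 0],
    [-0.8, [0, 0, 0], 0],
    [-0.8, [0, 0, 0], 0],
    [-0.8, [0, 0, 0], 0],
    [-0.8, [0, 0, 0], 0],
  ],
)

```text
t: 15.1
ee_pos: [0.5559, 0.2198, 0.1226]
tool_rot: [[-0.394, 0.919, -0.006], [0.919, 0.394, 0.025], [0.025, 0.004, -1.0]]
contact_force: [-3.2, -1.3, -1.6]
opening: 0.225
grasp_force: 69.3
```

```bash
python3 t.py .556 .2215 .055
```

```text
t 15.1 point [0.5554 0.2219 0.0411] yaw 23.21 F [-3.2 -1.3 -1.6] Ftool [ 0.  -3.4  1.6] M [-0.13  0.68  0.05]
shift [-0.002  0.004 -0.139]
```

>>> play_rows(
  targets=[
    [-0.8, [0, 0, 0.01], 0],
    [-0.8, [0, 0, 0.01], 0],
    [-0.8, [0, 0, 0.01], 0],
    [-0.8, [0, 0, 0], 0],
    [-0.8, [0, 0, 0], 0],
    [-0.8, [0, 0, 0], 0],
    [-0.8, [0, 0, 0], 0],
    [-0.8, [0, 0, 0], 0],
  ],
)

```text
t: 15.9
ee_pos: [0.5561, 0.22, 0.12]
tool_rot: [[-0.394, 0.919, -0.005], [0.919, 0.394, 0.025], [0.025, 0.005, -1.0]]
contact_force: [-2.9, -0.1, -0.6]
opening: 0.223
grasp_force: 69.4
```

```bash
python3 t.py .556 .2215 .055
```

```text
t 15.9 point [0.5557 0.222  0.0385] yaw 23.2 F [-2.9 -0.1 -0.6] Ftool [ 1.  -2.7  0.6] M [-0.15  0.64  0.03]
shift [-0.002  0.002 -0.165]
```

>>> play_rows(
  targets=[
    [-0.8, [0, 0, 0.01], 0],
    [-0.8, [0, 0, 0.01], 0],
    [-0.8, [0, 0, 0.01], 0],
    [-0.8, [0, 0, 0], 0],
    [-0.8, [0, 0, 0], 0],
    [-0.8, [0, 0, 0], 0],
    [-0.8, [0, 0, 0], 0],
    [-0.8, [0, 0, 0], 0],
  ],
)

```text
t: 16.7
ee_pos: [0.5561, 0.2201, 0.117]
tool_rot: [[-0.394, 0.919, -0.005], [0.919, 0.394, 0.025], [0.025, 0.005, -1.0]]
contact_force: [-2.7, -0.6, -1.3]
opening: 0.219
grasp_force: 69.4
```

```bash
python3 t.py .556 .2215 .055
```

```text
t 16.7 point [0.5557 0.2221 0.0355] yaw 23.2 F [-2.7 -0.6 -1.3] Ftool [ 0.5 -2.7  1.3] M [-0.14  0.47  0.03]
shift [-0.002  0.001 -0.195]
```

>>> play_rows(
  targets=[
    [-0.8, [0, 0, 0.01], 0],
    [-0.8, [0, 0, 0.01], 0],
    [-0.8, [0, 0, 0.005], 0],
    [-0.8, [0, 0, 0], 0],
    [-0.8, [0, 0, 0], 0],
    [-0.8, [0, 0, 0], 0],
    [-0.8, [0, 0, 0], 0],
    [-0.8, [0, 0, 0], 0],
  ],
)

```text
t: 17.5
ee_pos: [0.5563, 0.2202, 0.1148]
tool_rot: [[-0.394, 0.919, -0.005], [0.919, 0.394, 0.025], [0.025, 0.006, -1.0]]
contact_force: [0.3, -0.7, 2.4]
opening: 0.221
grasp_force: 69.7
```

```bash
python3 t.py .556 .2215 .055
```

```text
t 17.5 point [0.556  0.2222 0.0333] yaw 23.2 F [ 0.3 -0.7  2.4] Ftool [-0.7  0.  -2.4] M [ 0.03 -0.1   0.03]
shift [-0.001 -0.001 -0.217]
```

>>> play_rows(
  targets=[
    [-0.8, [0, 0, 0.005], 0],
    [-0.8, [0, 0, 0.005], 0],
    [-0.8, [0, 0, 0.005], 0],
    [-0.8, [0, 0, 0], 0],
    [-0.8, [0, 0, 0], 0],
    [-0.8, [0, 0, 0], 0],
    [-0.8, [0, 0, 0], 0],
    [-0.8, [0, 0, 0], 0],
  ],
)

```text
t: 18.3
ee_pos: [0.5563, 0.2202, 0.1133]
tool_rot: [[-0.394, 0.919, -0.005], [0.919, 0.394, 0.025], [0.025, 0.006, -1.0]]
contact_force: [2.3, 0.5, 4.4]
opening: 0.221
grasp_force: 69.9
```

```bash
python3 t.py .556 .2215 .055
```

```text
t 18.3 point [0.5559 0.2223 0.0318] yaw 23.2 F [2.3 0.5 4.4] Ftool [-0.3  2.4 -4.4] M [ 0.16 -0.65  0.01]
shift [-0.001 -0.001 -0.232]
```

The housing edge is nudging the pin along +y, so I ease that way and continue.

>>> play_rows(
  targets=[
    [-0.8, [0, 0.004, 0], 0],
    [-0.8, [0, 0, 0.005], 0],
    [-0.8, [0, 0, 0.005], 0],
    [-0.8, [0, 0, 0.005], 0],
    [-0.8, [0, 0, 0], 0],
    [-0.8, [0, 0, 0], 0],
    [-0.8, [0, 0, 0], 0],
    [-0.8, [0, 0, 0], 0],
  ],
)

```text
t: 19.1
ee_pos: [0.5564, 0.2203, 0.1115]
tool_rot: [[-0.394, 0.919, -0.005], [0.919, 0.394, 0.025], [0.025, 0.005, -1.0]]
contact_force: [3.0, 0.5, 1.8]
opening: 0.22
grasp_force: 69.8
```

```bash
python3 t.py .556 .2215 .055
```

```text
t 19.1 point [0.556  0.2224 0.03  ] yaw 23.2 F [3.  0.5 1.8] Ftool [-0.6  2.9 -1.8] M [-0.03 -0.57 -0.03]
shift [-0.002 -0.002 -0.25 ]
```

Easier now. I press the last millimetre, watching the vertical force for the collar landing.

>>> play_rows(
  targets=[
    [-0.8, [0, 0.003, 0.005], 0],
    [-0.8, [0, 0, 0.004], 0],
    [-0.8, [0, 0, 0.002], 0],
    [-0.8, [0, 0, 0], 0],
    [-0.8, [0, 0, 0], 0],
    [-0.8, [0, 0, 0], 0],
    [-0.8, [0, 0, 0], 0],
    [-0.8, [0, 0, 0], 0],
  ],
)

```text
t: 19.9
ee_pos: [0.5565, 0.2204, 0.1111]
tool_rot: [[-0.394, 0.919, -0.006], [0.919, 0.394, 0.025], [0.025, 0.004, -1.0]]
contact_force: [-1.6, -0.9, 7.8]
opening: 0.222
grasp_force: 70.4
```

```bash
python3 t.py .556 .2215 .055
```

```text
t 19.9 point [0.556  0.2224 0.0296] yaw 23.21 F [-1.6 -0.9  7.8] Ftool [-0.  -1.8 -7.8] M [-0.23  0.02 -0.05]
shift [-0.002 -0.003 -0.254]
```

The collar has landed: the estimated origin is at 72.6 mm, with the force rising. I release and lift.

>>> play_rows(
  targets=[
    [-0.6, [0, 0, 0], 0],
    [-0.3, [0, 0, 0], 0],
    [0, [0, 0, 0], 0],
    [0.2, [0, 0, 0], 0],
    [0.2, [0, 0, 0], 0],
    [0.2, [0, 0, -0.1], 0],
    [0.2, [0, 0, -0.3], 0],
    [0.2, [0, 0, -0.4], 0],
  ],
)

```text
t: 20.7
ee_pos: [0.5561, 0.2182, 0.1899]
tool_rot: [[-0.394, 0.919, -0.01], [0.919, 0.394, 0.024], [0.026, 0.0, -1.0]]
contact_force: [0.1, -0.3, -0.4]
opening: 0.6
grasp_force: 0.0
```

```bash
python3 g.py 0.511 -0.2303 0.16 74; python3 -c "
from workcell import r
o=r.get_obs();print(o['q'].round(1))"; cat >> t.py <<'E'
print("q6",o["q"][5].round(1))
E
```

```text
t 20.7 p [0.5561 0.2182 0.1899] yaw 23.21 F [ 0.1 -0.3 -0.4] M [ 0.03 -0.02 -0.01] op 0.6 gf 0.0
turn -0.1411 shift [-0.802 -4.435  0.299]
[17.3 16.3 73.   1.5 90.8 -5.9]
```

>>> play_rows(
  targets=[
    [0.2, [0, 0, -0.1], -0.0235],
    [0.2, [0, 0, 0], -0.0235],
    [0.2, [0, 0, 0], -0.0235],
    [0.2, [0, 0, 0], -0.0235],
    [0.2, [0, 0, 0], -0.0235],
    [0.2, [0, 0, 0], -0.0235],
    [0.2, [-0.03, -0.2, 0], 0],
    [0.2, [-0.07, -0.4, 0], 0],
  ],
  newtons=45,
)

```text
t: 21.5
ee_pos: [0.55, 0.1589, 0.1996]
tool_rot: [[-0.962, 0.273, -0.005], [0.273, 0.962, 0.026], [0.012, 0.023, -1.0]]
contact_force: [0.0, -0.4, 0.4]
opening: 0.6
grasp_force: 0.0
```

>>> play_rows(
  targets=[
    [0.2, [-0.08, -0.45, 0], 0],
    [0.2, [-0.08, -0.45, 0], 0],
    [0.2, [-0.08, -0.45, 0], 0],
    [0.2, [-0.08, -0.45, 0], 0],
    [0.2, [-0.08, -0.45, 0], 0],
    [0.2, [-0.08, -0.45, 0], 0],
    [0.2, [-0.08, -0.45, 0], 0],
    [0.2, [-0.08, -0.45, 0], 0],
  ],
)

```text
t: 22.3
ee_pos: [0.5119, -0.2076, 0.1911]
tool_rot: [[-0.961, 0.276, -0.004], [0.276, 0.961, 0.025], [0.011, 0.022, -1.0]]
contact_force: [0.6, -0.4, -0.2]
opening: 0.598
grasp_force: 0.0
```

```bash
python3 t.py 0.511 -0.2303 0.1543 .006; python3 g.py 0.511 -0.2303 0.16 73; python3 - <<'E'
from workcell import r
import cv2
import numpy as np
S,T=r.get_image("scene"),r.get_image("top")
f=lambda im,x,y,w,h,k:cv2.resize(im["frame"][y:y+h,x:x+w,::-1],None,fx=k,fy=k,interpolation=cv2.INTER_CUBIC)
cv2.imwrite("pics/p4.png",np.hstack([f(S,310,110,80,120,5),f(T,245,205,80,120,5)]))
E
```

```text
t 22.3 point [ 0.5118 -0.2075  0.1851] yaw 73.96 F [ 0.6 -0.4 -0.2] Ftool [-0.6 -0.2  0.2] M [ 0.   -0.01  0.04]
shift [-0.058 -0.229  0.303]
q6 -100.4
t 22.3 p [ 0.5119 -0.2076  0.1911] yaw 73.96 F [ 0.6 -0.4 -0.2] M [ 0.   -0.01  0.04] op 0.598 gf 0.0
turn 0.0027 shift [-0.058 -0.22   0.311]
```

View pics/p4.png

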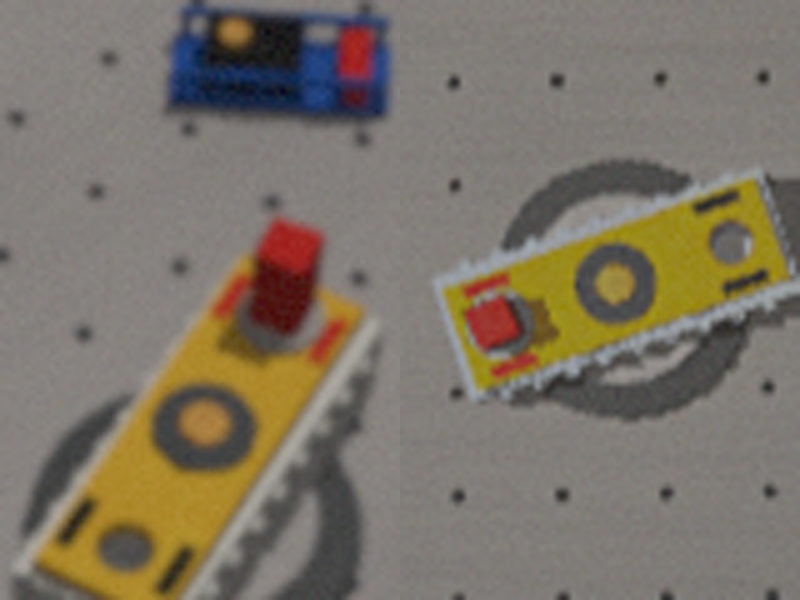

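The pin is seated and the cover sits square on the housing; the black hole is at crop (125,548) in the scene view. Next I pick up the bolt.

>>> play_rows(
  targets=[
    [0.2, [-0.03, -0.12, 0.15], 0],
    [0.2, [-0.028, -0.107, 0.15], 0],
    [0.2, [0, -0.01, 0.2], 0],
    [0.2, [0, 0, 0.2], 0],
    [0.2, [0, 0, 0.2], 0],
    [0.2, [0, 0, 0.1], 0],
    [0.2, [0, 0, 0], 0],
    [0.2, [0, 0, 0], 0],
  ],
)

```text
t: 23.2
ee_pos: [0.511, -0.2275, 0.0898]
tool_rot: [[-0.961, 0.276, -0.005], [0.275, 0.961, 0.025], [0.012, 0.022, -1.0]]
contact_force: [-0.5, -0.2, -0.2]
opening: 0.598
grasp_force: 0.0
```

```bash
python3 t.py 0.511 -0.2303 0.081 .006; python3 - <<'E'
from workcell import r
from h import *
S,T=r.get_image("scene"),r.get_image("top")
un=lambda X,Y,x0,y0,k:[[(X+.5)/k-.5+x0,(Y+.5)/k-.5+y0]]
for z in(.0725,.0765): print(z,"black",back(S,un(125,548,310,110,5),z),back(T,un(331,243,245,205,5),z))
print("collar",back(S,un(280,328,310,110,5),.0745),"cap",back(S,un(205,423,310,110,5),.0775),back(T,un(215,283,245,205,5),.0775))
E
```

```text
t 23.2 point [ 0.511  -0.2273  0.0838] yaw 74.0 F [-0.5 -0.2 -0.2] Ftool [ 0.4 -0.3  0.2] M [ 0.02 -0.04  0.01]
shift [-0.009 -0.029  0.027]
q6 -102.5
0.0725 black [[0.59116427 0.11430449 0.0725    ]] [[0.59023492 0.11731821 0.0725    ]]
0.0765 black [[0.59295588 0.11257534 0.0765    ]] [[0.590011   0.11725837 0.0765    ]]
collar [[0.55853293 0.21693018 0.0745    ]] cap [[0.57297    0.16742315 0.0775    ]] [[0.57255274 0.17039312 0.0775    ]]
```

>>> play_rows(
  targets=[
    [0.2, [-0.005, -0.029, 0.015], 0],
    [0.2, [0, 0, 0], 0],
    [-0.8, [0, 0, 0], 0],
    [-0.8, [0, 0, 0], 0],
    [-0.8, [0, 0, 0], 0],
    [-0.8, [0, 0, 0], 0],
    [-0.8, [0, 0, 0], 0],
    [-0.8, [0, 0, 0], 0],
  ],
)

```text
t: 24.1
ee_pos: [0.5105, -0.2306, 0.0882]
tool_rot: [[-0.961, 0.276, -0.005], [0.276, 0.961, 0.025], [0.012, 0.022, -1.0]]
contact_force: [-0.4, 0.1, 2.0]
opening: 0.228
grasp_force: 44.3
```

>>> play_rows(
  targets=[
    [-0.8, [0, 0, 0], 0],
    [-0.8, [0, 0, 0], 0],
    [-0.8, [0, 0, 0], 0],
    [-0.8, [0, 0, 0], 0],
    [-0.8, [0, 0, 0], 0],
    [-0.8, [0, 0, 0], 0],
    [-0.8, [0, 0, 0], 0],
    [-0.8, [0, 0, 0], 0],
  ],
)

```text
t: 24.9
ee_pos: [0.5105, -0.2306, 0.0882]
tool_rot: [[-0.961, 0.276, -0.005], [0.276, 0.961, 0.025], [0.012, 0.022, -1.0]]
contact_force: [-1.5, 0.1, 5.9]
opening: 0.231
grasp_force: 44.8
```

```bash
python3 g.py
```

```text
t 24.9 p [ 0.5105 -0.2306  0.0882] yaw 73.96 F [-1.5  0.1  5.9] M [-0.02  0.16 -0.02] op 0.231 gf 44.8
```

>>> play_rows(
  targets=[
    [-0.8, [0, 0, -0.1], 0],
    [-0.8, [0, 0, -0.2], 0],
    [-0.8, [0, 0, -0.3], 0],
    [-0.8, [0, 0, -0.3], 0],
    [-0.8, [0, 0, -0.2], 0],
    [-0.8, [0, 0, 0], 0],
    [-0.8, [0, 0, 0], 0],
    [-0.8, [0, 0, 0], 0],
  ],
  newtons=60,
)

```text
t: 25.7
ee_pos: [0.5103, -0.2328, 0.1957]
tool_rot: [[-0.961, 0.276, -0.009], [0.276, 0.961, 0.027], [0.016, 0.023, -1.0]]
contact_force: [0.1, 0.4, -0.7]
opening: 0.224
grasp_force: 59.0
```

```bash
python3 t.py 0.5911 0.1146 0.1 .072
```

```text
t 25.7 point [ 0.5097 -0.2309  0.1237] yaw 73.96 F [ 0.1  0.4 -0.7] Ftool [-0.   0.4  0.7] M [ 0.   -0.01 -0.02]
shift [0.168 3.539 0.323]
q6 -102.7
```

>>> play_rows(
  targets=[
    [-0.8, [0.01, 0.2, 0], 0],
    [-0.8, [0.02, 0.42, 0], 0],
    [-0.8, [0.02, 0.42, 0], 0],
    [-0.8, [0.02, 0.42, 0], 0],
    [-0.8, [0.02, 0.42, 0], 0],
    [-0.8, [0.02, 0.42, 0], 0],
    [-0.8, [0.02, 0.42, 0], 0],
    [-0.8, [0.02, 0.42, 0], 0],
  ],
)

```text
t: 26.5
ee_pos: [0.5829, 0.0743, 0.2032]
tool_rot: [[-0.961, 0.276, -0.008], [0.276, 0.961, 0.025], [0.015, 0.022, -1.0]]
contact_force: [0.7, 0.3, -1.1]
opening: 0.226
grasp_force: 59.0
```

>>> play_rows(
  targets=[
    [-0.8, [0.018, 0.28, 0], 0],
    [-0.8, [0, 0.12, 0], 0],
    [-0.8, [0, 0, 0.1], 0],
    [-0.8, [0, 0, 0.1], 0],
    [-0.8, [0, 0, 0.1], 0],
    [-0.8, [0, 0, 0], 0],
    [-0.8, [0, 0, 0], 0],
    [-0.8, [0, 0, 0], 0],
  ],
)

```text
t: 27.3
ee_pos: [0.5927, 0.1118, 0.1767]
tool_rot: [[-0.961, 0.277, -0.005], [0.277, 0.961, 0.025], [0.011, 0.023, -1.0]]
contact_force: [0.3, -0.4, -2.1]
opening: 0.227
grasp_force: 59.1
```

```bash
python3 t.py 0.5911 0.1146 0.082 .072; python3 - <<'E'
from workcell import r
import cv2
import numpy as np
S=r.get_image("scene")
cv2.imwrite("pics/p5.png",cv2.resize(S["frame"][150:250,295:395,::-1],None,fx=6,fy=6,interpolation=cv2.INTER_CUBIC))
E
```

```text
t 27.3 point [0.5924 0.1136 0.1047] yaw 73.92 F [ 0.3 -0.4 -2.1] Ftool [-0.4 -0.3  2.1] M [-0.02  0.05 -0.04]
shift [0.013 0.001 0.227]
q6 -67.4
```

View pics/p5.png

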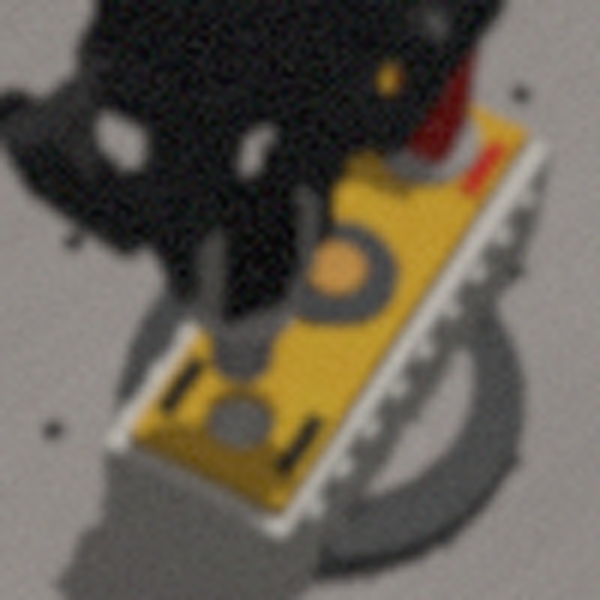

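The bolt hangs over the black hole (hole at 242,418, bolt end at 242,370 above it). I correct by 1.3 mm and feel down.

>>> play_rows(
  targets=[
    [-0.8, [0.013, 0.008, 0.08], 0],
    [-0.8, [0, 0, 0.08], 0],
    [-0.8, [0, 0, 0.08], 0],
    [-0.8, [0, 0, 0.05], 0],
    [-0.8, [0, 0, 0.02], 0],
    [-0.8, [0, 0, 0.02], 0],
    [-0.8, [0, 0, 0], 0],
    [-0.8, [0, 0, 0], 0],
  ],
)

```text
t: 28.15
ee_pos: [0.5914, 0.1142, 0.1434]
tool_rot: [[-0.961, 0.276, -0.005], [0.276, 0.961, 0.025], [0.012, 0.023, -1.0]]
contact_force: [-0.4, 0.1, -1.4]
opening: 0.224
grasp_force: 59.1
```

```bash
python3 t.py 0.5911 0.1146 0.068 .072
```

```text
t 28.15 point [0.5911 0.116  0.0715] yaw 73.96 F [-0.4  0.1 -1.4] Ftool [ 0.4 -0.   1.4] M [0.02 0.01 0.02]
shift [-0.005 -0.014  0.034]
q6 -67.3
```

>>> play_rows(
  targets=[
    [-0.8, [-0.003, -0.013, 0], 0],
    [-0.8, [0, 0, 0.01], 0],
    [-0.8, [0, 0, 0.01], 0],
    [-0.8, [0, 0, 0.01], 0],
    [-0.8, [0, 0, 0.01], 0],
    [-0.8, [0, 0, 0], 0],
    [-0.8, [0, 0, 0], 0],
    [-0.8, [0, 0, 0], 0],
  ],
)

```text
t: 28.95
ee_pos: [0.5911, 0.1134, 0.139]
tool_rot: [[-0.961, 0.276, -0.006], [0.276, 0.961, 0.026], [0.013, 0.023, -1.0]]
contact_force: [-1.4, 3.6, -0.6]
opening: 0.227
grasp_force: 59.1
```

```bash
python3 t.py 0.5911 0.1146 0.068 .072
```

```text
t 28.95 point [0.5907 0.1152 0.067 ] yaw 73.98 F [-1.4  3.6 -0.6] Ftool [2.3 3.1 0.7] M [0.83 0.15 0.02]
shift [-0.006 -0.005 -0.01 ]
q6 -67.4
```

The wall pushes the bolt toward +y, so I ease that way and continue.

>>> play_rows(
  targets=[
    [-0.8, [0.006, 0.009, 0], 0],
    [-0.8, [0, 0, 0.01], 0],
    [-0.8, [0, 0, 0.01], 0],
    [-0.8, [0, 0, 0.01], 0],
    [-0.8, [0, 0, 0], 0],
    [-0.8, [0, 0, 0], 0],
    [-0.8, [0, 0, 0], 0],
    [-0.8, [0, 0, 0], 0],
  ],
)

```text
t: 29.75
ee_pos: [0.5909, 0.114, 0.1362]
tool_rot: [[-0.961, 0.276, -0.005], [0.276, 0.961, 0.025], [0.012, 0.022, -1.0]]
contact_force: [0.2, -0.3, -1.0]
opening: 0.224
grasp_force: 59.0
```

```bash
python3 t.py 0.5911 0.1146 0.068 .072
```

```text
t 29.75 point [0.5905 0.1158 0.0642] yaw 73.95 F [ 0.2 -0.3 -1. ] Ftool [-0.3 -0.3  0.9] M [-0.04  0.    0.  ]
shift [-0.009 -0.009 -0.039]
q6 -67.3
```

>>> play_rows(
  targets=[
    [-0.8, [0, 0, 0.01], 0],
    [-0.8, [0, 0, 0.01], 0],
    [-0.8, [0, 0, 0.01], 0],
    [-0.8, [0, 0, 0.01], 0],
    [-0.8, [0, 0, 0.01], 0],
    [-0.8, [0, 0, 0], 0],
    [-0.8, [0, 0, 0], 0],
    [-0.8, [0, 0, 0], 0],
  ],
)

```text
t: 30.55
ee_pos: [0.5907, 0.1142, 0.131]
tool_rot: [[-0.961, 0.276, -0.006], [0.276, 0.961, 0.025], [0.013, 0.022, -1.0]]
contact_force: [-1.5, 0.9, -1.9]
opening: 0.223
grasp_force: 59.0
```

```bash
python3 t.py 0.5911 0.1146 0.068 .072
```

```text
t 30.55 point [0.5903 0.116  0.059 ] yaw 73.96 F [-1.5  0.9 -1.9] Ftool [1.6 0.4 1.9] M [ 0.02  0.22 -0.01]
shift [-0.011 -0.009 -0.09 ]
q6 -67.3
```

>>> play_rows(
  targets=[
    [-0.8, [0.004, 0, 0.01], 0],
    [-0.8, [0, 0, 0.01], 0],
    [-0.8, [0, 0, 0.01], 0],
    [-0.8, [0, 0, 0.01], 0],
    [-0.8, [0, 0, 0.01], 0],
    [-0.8, [0, 0, 0.01], 0],
    [-0.8, [0, 0, 0], 0],
    [-0.8, [0, 0, 0], 0],
  ],
)

```text
t: 31.35
ee_pos: [0.5904, 0.1145, 0.1251]
tool_rot: [[-0.961, 0.276, -0.005], [0.276, 0.961, 0.025], [0.012, 0.022, -1.0]]
contact_force: [-0.3, 1.1, -1.5]
opening: 0.223
grasp_force: 59.1
```

```bash
python3 t.py 0.5911 0.1146 0.068 .072
```

```text
t 31.35 point [0.59   0.1163 0.0531] yaw 73.96 F [-0.3  1.1 -1.5] Ftool [0.6 0.9 1.5] M [0.   0.06 0.02]
shift [-0.013 -0.01  -0.149]
q6 -67.3
```

>>> play_rows(
  targets=[
    [-0.8, [0, 0.003, 0.01], 0],
    [-0.8, [0, 0, 0.01], 0],
    [-0.8, [0, 0, 0.01], 0],
    [-0.8, [0, 0, 0.01], 0],
    [-0.8, [0, 0, 0.01], 0],
    [-0.8, [0, 0, 0.01], 0],
    [-0.8, [0, 0, 0], 0],
    [-0.8, [0, 0, 0], 0],
  ],
)

```text
t: 32.15
ee_pos: [0.5904, 0.1149, 0.1191]
tool_rot: [[-0.961, 0.276, -0.006], [0.276, 0.961, 0.025], [0.012, 0.022, -1.0]]
contact_force: [0.4, 0.2, -1.0]
opening: 0.223
grasp_force: 59.1
```

```bash
python3 t.py 0.5911 0.1146 0.068 .072
```

```text
t 32.15 point [0.59   0.1167 0.0471] yaw 73.96 F [ 0.4  0.2 -1. ] Ftool [-0.3  0.3  1.1] M [-0.06  0.04 -0.04]
shift [-0.014 -0.013 -0.21 ]
q6 -67.3
```

>>> play_rows(
  targets=[
    [-0.8, [0, 0, 0.01], 0],
    [-0.8, [0, 0, 0.01], 0],
    [-0.8, [0, 0, 0.01], 0],
    [-0.8, [0, 0, 0.01], 0],
    [-0.8, [0, 0, 0.01], 0],
    [-0.8, [0, 0, 0.01], 0],
    [-0.8, [0, 0, 0], 0],
    [-0.8, [0, 0, 0], 0],
  ],
)

```text
t: 32.95
ee_pos: [0.5904, 0.1151, 0.113]
tool_rot: [[-0.961, 0.276, -0.006], [0.276, 0.961, 0.025], [0.012, 0.022, -1.0]]
contact_force: [-0.9, -0.7, -1.0]
opening: 0.224
grasp_force: 59.0
```

```bash
python3 t.py 0.5911 0.1146 0.068 .072
```

```text
t 32.95 point [0.59   0.1169 0.0411] yaw 73.96 F [-0.9 -0.7 -1. ] Ftool [ 0.6 -0.9  1. ] M [-0.11  0.06  0.  ]
shift [-0.014 -0.013 -0.27 ]
q6 -67.3
```

>>> play_rows(
  targets=[
    [-0.8, [0, -0.002, 0.007], 0],
    [-0.8, [0, 0, 0.007], 0],
    [-0.8, [0, 0, 0.007], 0],
    [-0.8, [0, 0, 0.004], 0],
    [-0.8, [0, 0, 0], 0],
    [-0.8, [0, 0, 0], 0],
    [-0.8, [0, 0, 0], 0],
    [-0.8, [0, 0, 0], 0],
  ],
)

```text
t: 33.75
ee_pos: [0.5904, 0.115, 0.1108]
tool_rot: [[-0.961, 0.276, -0.005], [0.276, 0.961, 0.025], [0.012, 0.023, -1.0]]
contact_force: [-1.1, -0.6, -0.8]
opening: 0.222
grasp_force: 59.3
```

```bash
python3 t.py 0.5911 0.1146 0.068 .072
```

```text
t 33.75 point [0.59   0.1168 0.0388] yaw 73.96 F [-1.1 -0.6 -0.8] Ftool [ 0.9 -0.9  0.7] M [-0.14  0.11  0.03]
shift [-0.013 -0.011 -0.293]
q6 -67.3
```

>>> play_rows(
  targets=[
    [-0.8, [0, 0, 0.004], 0],
    [-0.8, [0, 0, 0.004], 0],
    [-0.8, [0, 0, 0], 0],
    [-0.8, [0, 0, 0], 0],
    [-0.8, [0, 0, 0], 0],
    [-0.8, [0, 0, 0], 0],
    [-0.8, [0, 0, 0], 0],
    [-0.8, [0, 0, 0], 0],
  ],
)

```text
t: 34.55
ee_pos: [0.5905, 0.1149, 0.1106]
tool_rot: [[-0.961, 0.276, -0.005], [0.276, 0.961, 0.025], [0.012, 0.023, -1.0]]
contact_force: [-4.7, -0.9, 5.0]
opening: 0.23
grasp_force: 60.0
```

```bash
python3 t.py 0.5911 0.1146 0.068 .072
```

```text
t 34.55 point [0.5901 0.1167 0.0386] yaw 73.96 F [-4.7 -0.9  5. ] Ftool [ 4.3 -2.  -5. ] M [-0.22  0.58 -0.02]
shift [-0.012 -0.011 -0.294]
q6 -67.3
```

The collar has landed, with force rising and no further travel. I release, lift clear and look.

>>> play_rows(
  targets=[
    [-0.6, [0, 0, 0], 0],
    [-0.3, [0, 0, 0], 0],
    [0, [0, 0, 0], 0],
    [0.2, [0, 0, 0], 0],
    [0.2, [0, 0, 0], 0],
    [0.2, [0, 0, -0.1], 0],
    [0.2, [0, 0, -0.3], 0],
    [0.2, [0, 0, -0.4], 0],
  ],
)

```text
t: 35.35
ee_pos: [0.5899, 0.1128, 0.1893]
tool_rot: [[-0.961, 0.276, -0.009], [0.276, 0.961, 0.024], [0.016, 0.021, -1.0]]
contact_force: [0.7, 0.6, -0.2]
opening: 0.601
grasp_force: 0.0
```

>>> play_rows(
  targets=[
    [0.2, [0, 0, -0.2], 0],
    [0.2, [0, -0.3, 0], 0],
    [0.2, [0, -0.4, 0], 0],
    [0.2, [0, -0.4, 0], 0],
    [0.2, [0, -0.4, 0], 0],
    [0.2, [0, -0.3, 0], 0],
    [0.2, [0, 0, 0], 0],
    [0.2, [0, 0, 0], 0],
  ],
)

```text
t: 36.15
ee_pos: [0.5413, -0.0607, 0.2065]
tool_rot: [[-0.961, 0.277, -0.004], [0.277, 0.96, 0.025], [0.011, 0.023, -1.0]]
contact_force: [-0.0, 1.0, -0.4]
opening: 0.598
grasp_force: 0.0
```

```bash
python3 - <<'E'
from workcell import r
import cv2
import numpy as np
S,T=r.get_image("scene"),r.get_image("top")
f=lambda im,x,y,w,h,k:cv2.resize(im["frame"][y:y+h,x:x+w,::-1],None,fx=k,fy=k,interpolation=cv2.INTER_CUBIC)
cv2.imwrite("pics/p6.png",np.hstack([f(S,310,130,80,120,5),f(T,245,205,80,120,5)]))
E
```

```text
(no output)
```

View pics/p6.png

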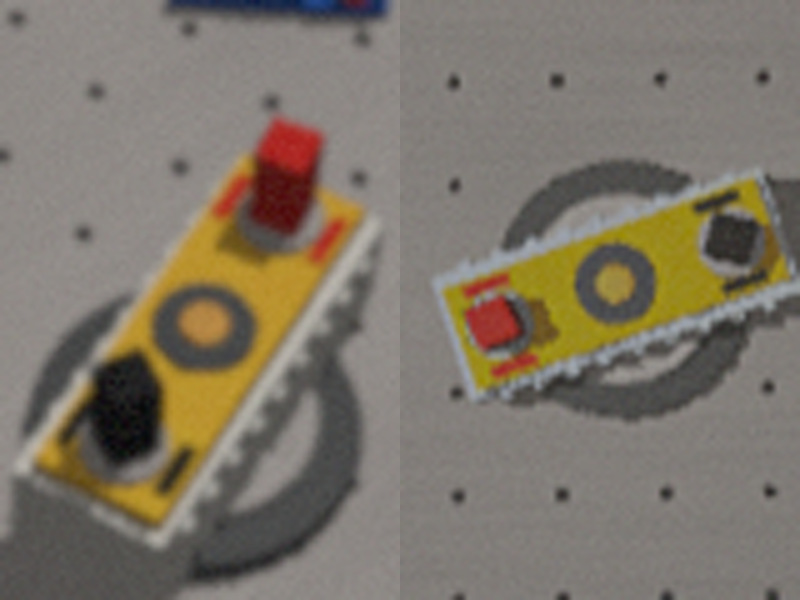

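The pin (red head at 287,180) and the bolt (black head at 125,410) both stand upright with collars flat on the aligned cover, and the robot is clear.

```bash
python3 -c "
from workcell import r
print(r.hand_in())"
```

```text
the job is handed in; nothing more can be done
None
```

The drift pin and the bolt are both fully home and released, the cover is in line with the housing, and the job is handed in at about 36 s; no verdict was returned.

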